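# Square up the stack of container lids and set the ready wheel

## Robot

A 6-joint arm with a two-finger parallel gripper is mounted at the origin on the work surface. World frame = base frame: x ahead of the robot, y to its left, z up, the work surface at z = 0. Lengths are in mm, angles in rad, forces in N, time in s.
With the tool pointing down it reaches from about 350 to 975 mm from the base axis. Payload 7.1 kg.
Tool frame: the origin (TCP) lies between the finger pads; the fingertips stand 8 mm ahead of it and the grasp point (between the pads) lies 11 mm behind it (ctrl.tips_ahead is the distance from the TCP to the fingertips, in mm); y points along the fingers, z is the direction in which the jaws open and shut, and the axes are right-handed (so a half turn about y gives the same grasp; the last joint's range is limited). The gripper opens to 88 mm and grips with 3 to 60 N. Pads are 20 mm wide; open, the fingers measure 115 mm over their backs; the gripper's body (75 mm by 178 mm) begins 61 mm behind the grasp point.
Start: joints at [1.305, 0.423, 1.63, -0, 1.089, -0.019], TCP at [152.657, 606.053, 230.675] pointing down, gripper open.
Joint ranges: [-3, 3], [-0.9, 2.11], [0.09, 2.58], [-1.31, 4.45], [0.11, 2.69], [-2.54, 2.54]. Speed limits (rad/s): [2.39, 2.39, 3.01, 3.14, 3.14, 3.14].

## Interface

Orientations are given as a rotation vector (axis times angle).
In Python, from workcell import ctrl gives the robot as it stands.
- The arm moves only by the shell command python3 -m creep 'ROWS'. ROWS is JSON, a list of rows, each an object of numbers: "tx", "ty", "tz": the shift along the world's x, y, z in mm; "rx", "ry", "rz": the turn, a rotation vector about the world's x, y, z in rad; "fingers": the closure in counts, from 0 (fully open) to 255 (shut). A call has 1 to 10 rows; each row is the pose to reach, as a shift and turn from the pose commanded when the call began; what a row does not reach only later rows make up. A row lasts 1/8 s, in which the tool goes at most 62.5 mm and 10.7 degrees, less where a joint would pass 70% of its speed; a pose out of reach is approached as far as the arm can. A call with a gripper value outside its range is refused whole. The fingers move at their own pace and stop on an object; the grip force is fixed at half the most. Time passes only in rows, so rows that repeat a pose let the fingers close. It gives the time, the measured TCP pose, the force and the opening at its end, in the units of the state.
- ctrl.get_obs(): the state, without advancing time (a new reading comes with each control period).
- ctrl.get_image(name): name is "side" or "top"; returns a dict with "pixels" (384x512x3 uint8, blue, green, red), "intrinsics" (3x3 intrinsics, pixels), "k1" (the pictures are not rectified: a ray, as slopes to the right and down, at radius r is drawn at 1 + k1 r^2 times it, then the intrinsics apply), "rvec" (rotation vector, rad) and "tvec" (3), from world to camera coordinates, as OpenCV has them. Camera axes: x right, y down, z forward; pixel columns grow to the right and rows downward; lengths in mm; the calibration is good to about 2 mm. A picture is of the moment at which its call begins. There is no depth.
- ctrl.close_job(): hands the job in, once; it reports no verdict.
The state is a dict: "t": time; "qpos": joint angles; "qvel": joint speeds; "joint_torque": joint torques, N m; "ee_pos": TCP position; "orientation": TCP orientation; "ft_force": force on the tool from outside, world axes, zero at the start; "moment": the same for the moment, N m; "width": finger opening in mm.
Only numpy, scipy, OpenCV 4.12 (cv2) and the standard library are available. Lean on these libraries where they do the work, as an engineer would, in place of code of your own. Each camera call takes 0.05 s, during which the arm holds its last target.

## Task

Gently tap the untidy stack of five container lids from its two open sides until all their edges line up, flush against both fences of the corner holder and still stacked in the same order. Then roll the holder's knurled thumbwheel, its top toward the robot, until its white ridge stands on top between the yellow marks, to show that the stack is ready. Leave the bowl, bottle and carton alone.

Things in the scene. Friction and masses are not known exactly. Their poses are not given: they have to be found in the camera images.
- holder: Fixed aluminium corner holder. Origin on the counter, under the centre of a fully squared lid; z up. A lid flush to both fences has its centre at x = 0, y = 0, axes parallel to the holder's. Base plate 6 mm thick, x -107 to 63, y -135 to 75 mm. Two ribs on it (10 mm wide, along x from -45 to 45, at y = -38 and 38 mm) carry the lids at 14 mm height. Sides -x and -y are open.
- fence_corner (a point): Inner corner of the two upright fences, on the base plate: x = 50, y = 70, z = 6 mm in the holder's frame. Fences reach 55 mm above the counter, 8 mm thick. Far fence: inner face at holder x = 50 mm, from y = -58 to 78 mm. Left fence: inner face at holder y = 70 mm, from x = -44 to 50 mm. The bottom lid's underside is 8 mm above the base plate, so fingertips may reach below its edge.
- wheel (a joint): Angle (rad) of the knurled thumbwheel (axis along holder y). 0: its one white ridge is on top, between the two yellow marks. Negative (start -1.05 to -0.45): the white ridge leans toward holder +x. Grows as the wheel's top moves toward holder -x, toward the robot. Range -1.4 to 0.9. Friction about 0.035 N m holds it where it is left; no spring, no detents.
- wheel_top (a point): Highest point of the thumbwheel's rim, fixed to the holder: x = -5, y = 124, z = 64.5 mm in its frame, just outside the left fence. Wheel radius 28.5 mm over its 18 ridges (one every 20 degrees), 22 mm wide. Press the top with about 4 N and drag: 28.5 mm per radian. Black housing (x -43 to 33, y 75 to 156 mm); its cheeks with the yellow marks reach 51 mm height.
- lid1: Rigid flat red container lid, 100 mm (its x) by 140 mm (its y) by 6 mm thick, about 75 g, smooth (friction about 0.35); number 1 of 5 counted from the bottom of the stack. Origin: centre of its underside, 14 mm above the counter in the stack. It starts 11 to 28 mm away from flush on both sides (toward holder -x and -y), turned up to 0.1 rad.
- lid2: Rigid flat white container lid, 100 mm (its x) by 140 mm (its y) by 6 mm thick, about 75 g, smooth (friction about 0.35); number 2 of 5 counted from the bottom of the stack. Origin: centre of its underside, 20 mm above the counter in the stack. It starts 11 to 28 mm away from flush on both sides (toward holder -x and -y), turned up to 0.1 rad.
- lid3: Rigid flat red container lid, 100 mm (its x) by 140 mm (its y) by 6 mm thick, about 75 g, smooth (friction about 0.35); number 3 of 5 counted from the bottom of the stack. Origin: centre of its underside, 26 mm above the counter in the stack. It starts 11 to 28 mm away from flush on both sides (toward holder -x and -y), turned up to 0.1 rad.
- lid4: Rigid flat white container lid, 100 mm (its x) by 140 mm (its y) by 6 mm thick, about 75 g, smooth (friction about 0.35); number 4 of 5 counted from the bottom of the stack. Origin: centre of its underside, 32 mm above the counter in the stack. It starts 11 to 28 mm away from flush on both sides (toward holder -x and -y), turned up to 0.1 rad.
- lid5: Rigid flat red container lid, 100 mm (its x) by 140 mm (its y) by 6 mm thick, about 75 g, smooth (friction about 0.35); number 5 of 5 counted from the bottom of the stack. Origin: centre of its underside, 38 mm above the counter in the stack. It starts 11 to 28 mm away from flush on both sides (toward holder -x and -y), turned up to 0.1 rad.
- bowl: Bystander: white bowl, 120 mm across, 60 mm high, origin under its centre.
- bottle: Bystander: amber bottle with red cap, 64 mm across, 190 mm high, origin under its centre.
- carton: Bystander: green napkin carton 70 x 120 x 70 mm, origin under its centre.
Things that resemble listed ones, but are neither listed nor needed, are in the scene too. Leave any black or turquoise look-alike of the lid5 alone.

How it is judged:
By the outcome, as a careful person would: the job done as asked, in the order asked, and still so for the second after the job is handed in, with the robot touching nothing.
It also fails if it takes over 48 s, if anything falls off the work surface, if the arm or the gripper's body presses on something with over 40 N, if the wrist force passes 120 N, or if a joint passes its speed limit or range.

## Working session

There is one attempt and no reset: what is moved stays moved. The work goes in short steps, Python scripts to look and compute and a shell command to move; the robot and the scene stay as the last step left them, time stands still between calls to the robot, and variables do not carry over. Pictures are saved under pics/ and viewed, and the job is handed in when it is done.

```bash
ls; mkdir -p pics; python3 - <<'E'
from workcell import ctrl
import cv2
o=ctrl.get_obs();print({k:o[k] for k in('t','ee_pos','orientation','ft_force','width')})
for n in('side','top'):
    im=ctrl.get_image(n);cv2.imwrite(f'pics/{n}0.png',im['pixels']);print(n,im['intrinsics'],im['k1'],im['rvec'],im['tvec'])
E
```

```text
pics
{'t': 0.0, 'ee_pos': array([152.51835012, 605.58174685, 229.90999453]), 'orientation': array([-1.5635677 ,  0.19390159, -0.19359826]), 'ft_force': array([ 0.89604775, -0.23111356,  0.47952969]), 'width': 87.95024875399754}
side [[475.01680324   0.         260.2611388 ]
 [  0.         475.01680324 182.1560516 ]
 [  0.           0.           1.        ]] -0.1803165597992257 [ 2.05223823 -0.41756162  0.21632356] [-531.92793951  178.81302886 1045.25355054]
top [[350.05916276   0.         261.36946375]
 [  0.         350.05916276 195.31492711]
 [  0.           0.           1.        ]] -0.10629757102507417 [ 2.15985077 -2.16647286  0.09809348] [  23.37509899  606.60349903 1041.80363298]
```

View pics/side0.png

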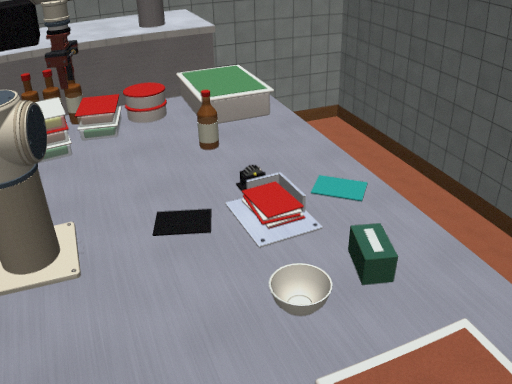

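View pics/top0.png

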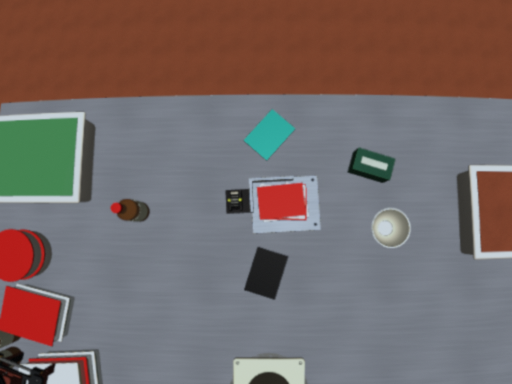

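The side view shows the holder at about (273,215), with the lids at (272,203) and the wheel at (252,177). In the top view the holder is at about (285,204) and the wheel at (237,201). I'll enlarge both.

```bash
cat > h.py <<'E'
import cv2,numpy as np
def cam(im):
    R=cv2.Rodrigues(np.array(im['rvec'],float))[0];return R,np.array(im['tvec'],float),np.array(im['intrinsics'],float),np.array([im['k1'],0,0,0,0.])
def toplane(im,uv,z):
    R,t,K,D=cam(im);n=cv2.undistortPoints(np.array(uv,float).reshape(-1,1,2),K,D).reshape(-1,2)
    d=np.c_[n,np.ones(len(n))]@R;c=-R.T@t
    return c+d*((z-c[2])/d[:,2])[:,None]
def proj(im,P):
    R,t,K,D=cam(im);return cv2.projectPoints(np.array(P,float).reshape(-1,1,3),np.array(im['rvec'],float),t,K,D)[0].reshape(-1,2)
def crop(im,x,y,w,h,s,name):
    c=im['pixels'][y:y+h,x:x+w];cv2.imwrite('pics/'+name,cv2.resize(c,None,fx=s,fy=s,interpolation=cv2.INTER_CUBIC))
E
python3 - <<'E'
from workcell import ctrl
from h import *
import pickle
S=ctrl.get_image('side');T=ctrl.get_image('top');pickle.dump((S,T),open('im0.pkl','wb'))
crop(S,220,155,110,90,7,'s1.png');crop(T,215,165,115,75,6,'t1.png')
E
```

```text
(no output)
```

View pics/s1.png

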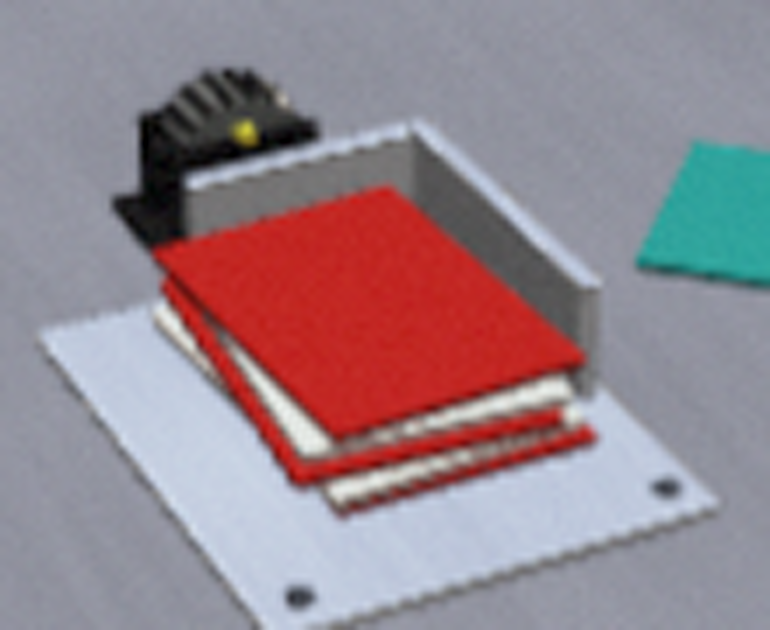

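View pics/t1.png

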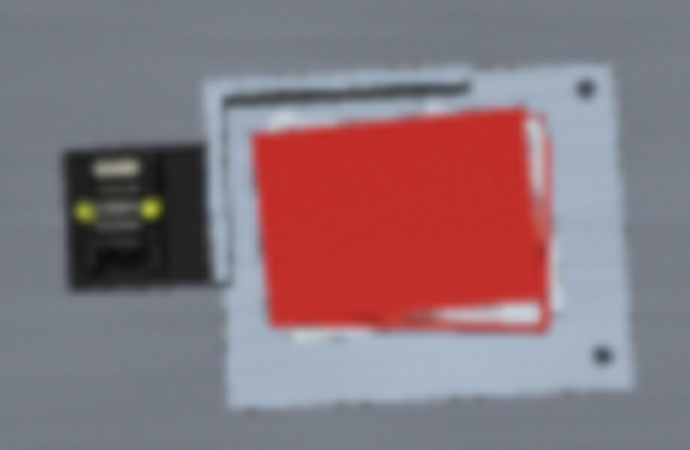

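```bash
python3 - <<'E'
import pickle
from h import *
S,T=pickle.load(open('im0.pkl','rb'))
def u(p,x,y,s): return (np.array(p,float)+.5)/s-.5+[x,y]
Hc=np.array([[-107,75],[-107,-135],[63,-135]])
for nm,im,pts,hc in(('top',T,u([[230,408],[633,388],[612,66]],215,165,6),Hc),('side',S,u([[40,338],[718,505]],220,155,7),Hc[[0,2]])):
    P=toplane(im,pts,6)[:,:2];print(nm,P.round(1).tolist())
    A=hc-hc.mean(0);B=P-P.mean(0)
    th=np.arctan2((A[:,0]*B[:,1]-A[:,1]*B[:,0]).sum(),(A*B).sum());c,s=np.cos(th),np.sin(th);R=np.array([[c,-s],[s,c]])
    o=P.mean(0)-R@hc.mean(0);print('th',th,'o',o,'res',(hc@R.T+o-P).round(1).tolist())
    fc=[[50,70,55],[50,-58,55],[-44,70,55]]
    print([ (R@np.array(f[:2])+o).round(1).tolist() for f in fc])
for n,im,x,y,s,pt in(('s fence corner',S,220,155,7,[[415,138]]),):
    print(n,toplane(im,u(pt,x,y,s),55))
# whole-image plate mask in top
hsv=cv2.cvtColor(T['pixels'],cv2.COLOR_BGR2HSV)
print(hsv[230,310],hsv[240,350],hsv[200,280])
print('cam centres',*[(-cam(i)[0].T@cam(i)[1]).round() for i in(S,T)])
print('yellow top', toplane(T,u([[86,211],[151,209],[116,167]],215,165,6),51))
E
```

```text
top [[492.9, 48.4], [502.4, -160.7], [671.3, -152.8]]
th 0.045439180755096766 o [602.86192565 -21.16152921] res [[-0.3, 0.5], [-0.3, -0.2], [0.6, -0.4]]
[[649.6, 51.0], [655.4, -76.8], [555.7, 46.8]]
side [[494.3, 42.5], [671.9, -155.2]]
th 0.05140757478979126 o [603.56022827 -25.27765195] res [[-1.5, 1.6], [1.5, -1.6]]
[[649.9, 47.2], [656.5, -80.6], [556.0, 42.4]]
s fence corner [[648.21730172  44.58192543  55.        ]]
[106  28 139] [109  30 134] [  1 199 192]
cam centres [ 192. -966.  661.] [ 497.    9. 1099.]
yellow top [[591.57604613 119.03585423  51.        ]
 [592.47449908  86.36232227  51.        ]
 [613.7321927  104.06806003  51.        ]]
```

```bash
python3 - <<'E'
from workcell import ctrl
from h import *
o=ctrl.get_obs()
R=cv2.Rodrigues(o['orientation'])[0];print(R.round(3));z=R[:,2];print('jaw yaw',np.arctan2(z[1],z[0]))
th=.046;R2=lambda p:np.array([[np.cos(th),-np.sin(th)],[np.sin(th),np.cos(th)]])@p+[603,-22.5]
for p in([-125,-18],[-60,-18],[0,-115],[0,-80],[-5,124],[20,124]):print(p,R2(np.array(p)).round(1))
E
```

```text
[[ 0.97  -0.     0.244]
 [-0.244 -0.001  0.97 ]
 [-0.    -1.    -0.001]]
jaw yaw 1.3239674377706312
[-125, -18] [479.  -46.2]
[-60, -18] [543.9 -43.2]
[0, -115] [ 608.3 -137.4]
[0, -80] [ 606.7 -102.4]
[-5, 124] [592.3 101.1]
[20, 124] [617.3 102.3]
```

```bash
python3 -m creep '[{"tx":30,"ty":-60,"rz":0.03},{"tx":60,"ty":-120,"rz":0.06},{"tx":90,"ty":-180,"rz":0.09},{"tx":117,"ty":-235,"rz":0.12},{"tx":144,"ty":-288,"rz":0.15},{"tx":172,"ty":-343,"rz":0.18},{"tx":200,"ty":-398,"rz":0.21},{"tx":228,"ty":-454,"rz":0.24},{"tx":255,"ty":-508,"rz":0.27},{"tx":283,"ty":-563,"rz":0.293}]'
```

```text
schema error: expected keys tx, ty, tz, rx, ry, rz, fingers
```

```bash
python3 -m creep '[{"tx":30,"ty":-60,"tz":0,"rx":0,"ry":0,"rz":0.03,"fingers":0},{"tx":60,"ty":-115,"tz":0,"rx":0,"ry":0,"rz":0.06,"fingers":0},{"tx":85,"ty":-170,"tz":0,"rx":0,"ry":0,"rz":0.09,"fingers":0},{"tx":112,"ty":-225,"tz":0,"rx":0,"ry":0,"rz":0.12,"fingers":0},{"tx":140,"ty":-280,"tz":0,"rx":0,"ry":0,"rz":0.15,"fingers":0},{"tx":168,"ty":-335,"tz":0,"rx":0,"ry":0,"rz":0.18,"fingers":0},{"tx":196,"ty":-390,"tz":0,"rx":0,"ry":0,"rz":0.21,"fingers":0},{"tx":223,"ty":-445,"tz":0,"rx":0,"ry":0,"rz":0.24,"fingers":0},{"tx":250,"ty":-500,"tz":0,"rx":0,"ry":0,"rz":0.27,"fingers":0},{"tx":278,"ty":-555,"tz":0,"rx":0,"ry":0,"rz":0.293,"fingers":0}]'
```

```text
t: 1.45
ee_pos: [431.3, 49.1, 230.9]
orientation: [-1.57, -0.037, 0.036]
ft_force: [1.3, 0.8, -0.3]
width: 88.1
```

```bash
python3 -m creep '[{"tx":24,"ty":-48,"tz":0,"rx":0,"ry":0,"rz":0,"fingers":0},{"tx":48,"ty":-97,"tz":0,"rx":0,"ry":0,"rz":0,"fingers":0},{"tx":48,"ty":-97,"tz":-60,"rx":0,"ry":0,"rz":0,"fingers":0},{"tx":48,"ty":-97,"tz":-120,"rx":0,"ry":0,"rz":0,"fingers":0},{"tx":48,"ty":-97,"tz":-165,"rx":0,"ry":0,"rz":0,"fingers":0},{"tx":48,"ty":-97,"tz":-190,"rx":0,"ry":0,"rz":0,"fingers":0},{"tx":48,"ty":-97,"tz":-205,"rx":0,"ry":0,"rz":0,"fingers":0},{"tx":48,"ty":-97,"tz":-212,"rx":0,"ry":0,"rz":0,"fingers":0},{"tx":48,"ty":-97,"tz":-212,"rx":0,"ry":0,"rz":0,"fingers":0}]'; python3 - <<'E'
from workcell import ctrl
from h import *
S=ctrl.get_image('side');crop(S,190,100,150,150,5,'s2.png')
E
```

```text
t: 2.58
ee_pos: [479.0, -46.0, 19.0]
orientation: [-1.571, -0.037, 0.036]
ft_force: [0.7, 0.0, -0.2]
width: 87.7
```

View pics/s2.png

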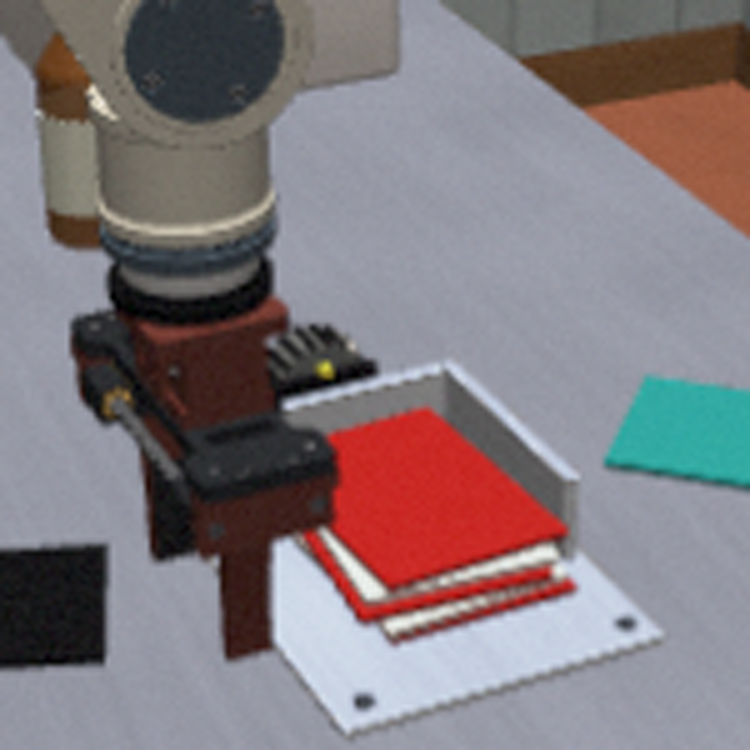

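```bash
python3 -m creep '[{"tx":8,"ty":0.4,"tz":0,"rx":0,"ry":0,"rz":0,"fingers":0},{"tx":16,"ty":0.7,"tz":0,"rx":0,"ry":0,"rz":0,"fingers":0},{"tx":22,"ty":1,"tz":0,"rx":0,"ry":0,"rz":0,"fingers":0},{"tx":27,"ty":1.2,"tz":0,"rx":0,"ry":0,"rz":0,"fingers":0},{"tx":32,"ty":1.5,"tz":0,"rx":0,"ry":0,"rz":0,"fingers":0},{"tx":37,"ty":1.7,"tz":0,"rx":0,"ry":0,"rz":0,"fingers":0},{"tx":41,"ty":1.9,"tz":0,"rx":0,"ry":0,"rz":0,"fingers":0},{"tx":45,"ty":2.1,"tz":0,"rx":0,"ry":0,"rz":0,"fingers":0},{"tx":49,"ty":2.2,"tz":0,"rx":0,"ry":0,"rz":0,"fingers":0},{"tx":52,"ty":2.4,"tz":0,"rx":0,"ry":0,"rz":0,"fingers":0}]'
```

```text
t: 3.88
ee_pos: [530.5, -43.5, 18.6]
orientation: [-1.57, -0.036, 0.037]
ft_force: [-2.0, -0.4, 1.6]
width: 88.0
```

```bash
python3 - <<'E'
from workcell import ctrl
from h import *
S=ctrl.get_image('side');crop(S,220,150,110,90,7,'s3.png')
print(ctrl.get_obs()['ft_force'],ctrl.get_obs()['moment'])
E
```

```text
[-1.52793586 -0.86633539 -0.17260232] [-0.00321328  0.243211   -0.02507911]
```

View pics/s3.png

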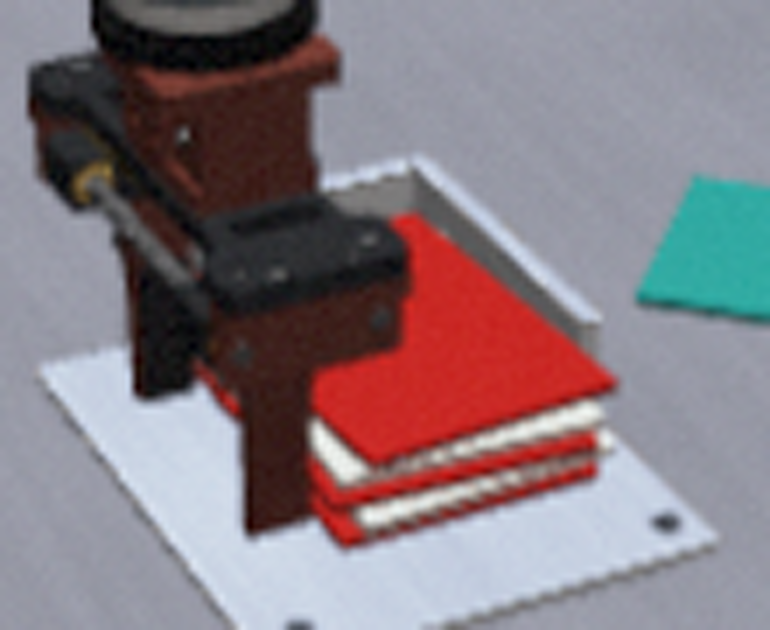

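The fingers are pushing the stack and the order is kept. The lids' right corner is now at about (610,380) in the crop. I'll continue slowly.

```bash
python3 -m creep '[{"tx":2,"ty":0.1,"tz":0,"rx":0,"ry":0,"rz":0,"fingers":0},{"tx":4,"ty":0.2,"tz":0,"rx":0,"ry":0,"rz":0,"fingers":0},{"tx":6,"ty":0.3,"tz":0,"rx":0,"ry":0,"rz":0,"fingers":0},{"tx":8,"ty":0.4,"tz":0,"rx":0,"ry":0,"rz":0,"fingers":0},{"tx":9,"ty":0.4,"tz":0,"rx":0,"ry":0,"rz":0,"fingers":0},{"tx":10,"ty":0.5,"tz":0,"rx":0,"ry":0,"rz":0,"fingers":0}]'
```

```text
t: 4.68
ee_pos: [539.4, -42.9, 18.4]
orientation: [-1.57, -0.034, 0.038]
ft_force: [-5.7, 0.5, 2.1]
width: 87.7
```

```bash
python3 -m creep '[{"tx":1,"ty":0,"tz":0,"rx":0,"ry":0,"rz":0,"fingers":0},{"tx":1,"ty":0,"tz":0,"rx":0,"ry":0,"rz":0,"fingers":0}]'
```

```text
t: 4.92
ee_pos: [540.5, -42.8, 18.4]
orientation: [-1.57, -0.034, 0.038]
ft_force: [-5.4, -0.1, 1.7]
width: 87.7
```

```bash
python3 - <<'E'
from workcell import ctrl
from h import *
S=ctrl.get_image('side');crop(S,220,150,110,90,7,'s4.png')
o=ctrl.get_obs();print(o['ee_pos'],o['ft_force'],o['moment'])
E
```

```text
[540.54357084 -42.85628287  18.4275246 ] [-5.4057378   0.81802256  1.77040348] [0.09508514 0.86427543 0.01312127]
```

View pics/s4.png

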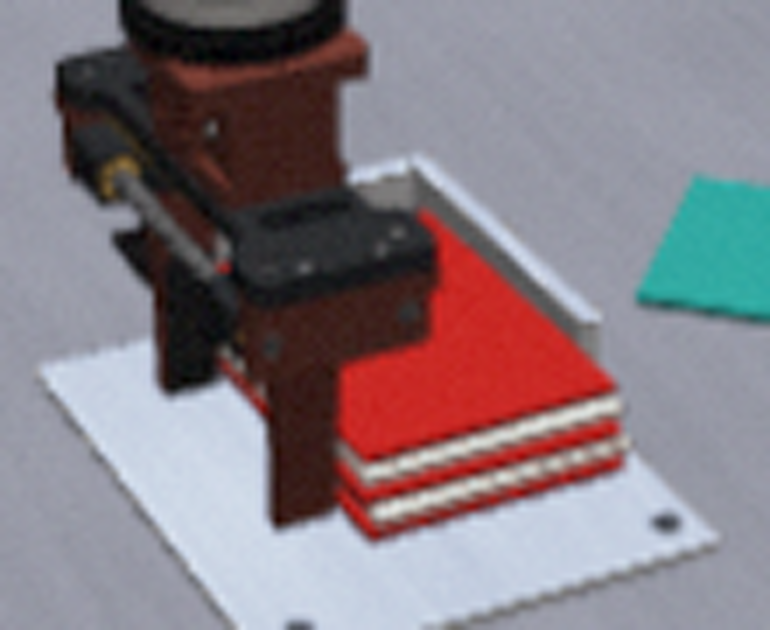

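```bash
python3 -m creep '[{"tx":1,"ty":0,"tz":0,"rx":0,"ry":0,"rz":0,"fingers":0},{"tx":1,"ty":0,"tz":0,"rx":0,"ry":0,"rz":0,"fingers":0}]'; python3 -m creep '[{"tx":1,"ty":0,"tz":0,"rx":0,"ry":0,"rz":0,"fingers":0},{"tx":1,"ty":0,"tz":0,"rx":0,"ry":0,"rz":0,"fingers":0}]';python3 -m creep '[{"tx":1,"ty":0,"tz":0,"rx":0,"ry":0,"rz":0,"fingers":0},{"tx":1,"ty":0,"tz":0,"rx":0,"ry":0,"rz":0,"fingers":0}]'
```

```text
t: 5.22
ee_pos: [541.7, -42.9, 18.4]
orientation: [-1.57, -0.035, 0.038]
ft_force: [-4.5, 0.1, 0.5]
width: 87.6
t: 5.48
ee_pos: [542.3, -42.9, 18.4]
orientation: [-1.57, -0.034, 0.039]
ft_force: [-7.8, -0.4, 1.3]
width: 87.7
t: 5.72
ee_pos: [542.3, -42.9, 18.3]
orientation: [-1.57, -0.033, 0.04]
ft_force: [-9.9, 0.1, 4.2]
width: 87.9
```

```bash
python3 -m creep '[{"tx":1.5,"ty":0,"tz":0,"rx":0,"ry":0,"rz":0,"fingers":0},{"tx":1.5,"ty":0,"tz":0,"rx":0,"ry":0,"rz":0,"fingers":0}]'; python3 - <<'E'
from workcell import ctrl
from h import *
S=ctrl.get_image('side');crop(S,220,150,110,90,7,'s5.png')
o=ctrl.get_obs();print(o['ee_pos'],o['ft_force'],o['moment'])
E
```

```text
t: 5.98
ee_pos: [542.3, -42.9, 18.1]
orientation: [-1.57, -0.031, 0.043]
ft_force: [-13.7, -1.1, 7.7]
width: 87.8
[542.3601096  -42.89505442  18.11002529] [-13.22658184  -0.67794827   7.59982237] [0.05883355 1.97882539 0.26738813]
```

View pics/s5.png

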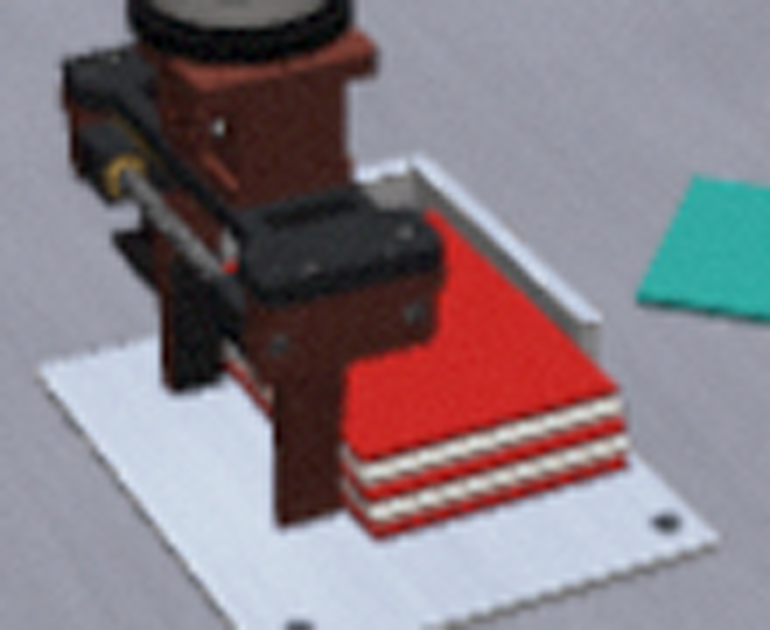

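```bash
python3 -c "
from workcell import ctrl
print(ctrl.get_obs()['qpos'].round(2))"; python3 -m creep '[{"tx":-10,"ty":-0.5,"tz":0,"rx":0,"ry":0,"rz":0,"fingers":0},{"tx":-24,"ty":-1,"tz":0,"rx":0,"ry":0,"rz":0,"fingers":0},{"tx":-24,"ty":-10,"tz":50,"rx":0,"ry":0,"rz":0,"fingers":0},{"tx":-24,"ty":-40,"tz":80,"rx":0,"ry":0,"rz":-0.18,"fingers":0},{"tx":-10,"ty":-80,"tz":80,"rx":0,"ry":0,"rz":-0.36,"fingers":40},{"tx":10,"ty":-99,"tz":80,"rx":0,"ry":0,"rz":-0.54,"fingers":81},{"tx":30,"ty":-99,"tz":80,"rx":0,"ry":0,"rz":-0.72,"fingers":81},{"tx":50,"ty":-99,"tz":80,"rx":0,"ry":0,"rz":-0.9,"fingers":81},{"tx":62,"ty":-99,"tz":80,"rx":0,"ry":0,"rz":-1.08,"fingers":81},{"tx":62,"ty":-99,"tz":80,"rx":0,"ry":0,"rz":-1.26,"fingers":81}]'; python3 -c "
from workcell import ctrl
print(ctrl.get_obs()['qpos'].round(2))"
```

```text
[-0.1   0.64  1.9  -0.    0.61 -1.72]
t: 7.28
ee_pos: [609.2, -142.2, 98.8]
orientation: [-1.354, 0.945, -0.948]
ft_force: [-0.4, -0.4, 0.4]
width: 60.3
[-0.25  0.59  1.71  0.    0.84 -0.6 ]
```

```bash
python3 -m creep '[{"tx":0,"ty":0,"tz":0,"rx":0,"ry":0,"rz":-0.16,"fingers":81},{"tx":0,"ty":0,"tz":-25,"rx":0,"ry":0,"rz":-0.311,"fingers":81},{"tx":0,"ty":0,"tz":-50,"rx":0,"ry":0,"rz":-0.311,"fingers":81},{"tx":0,"ty":0,"tz":-72,"rx":0,"ry":0,"rz":-0.311,"fingers":81},{"tx":0,"ty":0,"tz":-80,"rx":0,"ry":0,"rz":-0.311,"fingers":81},{"tx":0,"ty":0,"tz":-80,"rx":0,"ry":0,"rz":-0.311,"fingers":81}]'; python3 - <<'E'
from workcell import ctrl
from h import *
S=ctrl.get_image('side');crop(S,210,110,130,130,6,'s6.png')
o=ctrl.get_obs();z=cv2.Rodrigues(o['orientation'])[0][:,2];print(np.arctan2(z[1],z[0]))
E
```

```text
t: 8.02
ee_pos: [608.0, -142.0, 18.3]
orientation: [-1.231, 1.176, -1.175]
ft_force: [-0.2, -0.4, 0.5]
width: 60.0
0.0460499856590869
```

View pics/s6.png

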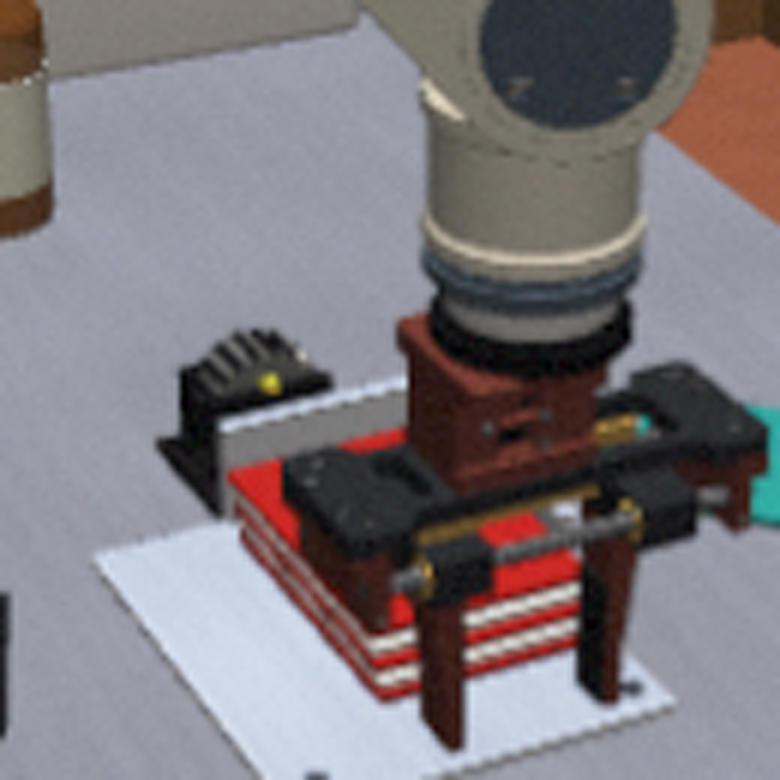

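```bash
python3 -m creep '[{"tx":-0.2,"ty":5,"tz":0,"rx":0,"ry":0,"rz":0,"fingers":81},{"tx":-0.5,"ty":10,"tz":0,"rx":0,"ry":0,"rz":0,"fingers":81},{"tx":-0.6,"ty":14,"tz":0,"rx":0,"ry":0,"rz":0,"fingers":81},{"tx":-0.8,"ty":18,"tz":0,"rx":0,"ry":0,"rz":0,"fingers":81},{"tx":-1,"ty":22,"tz":0,"rx":0,"ry":0,"rz":0,"fingers":81},{"tx":-1.2,"ty":26,"tz":0,"rx":0,"ry":0,"rz":0,"fingers":81},{"tx":-1.3,"ty":29,"tz":0,"rx":0,"ry":0,"rz":0,"fingers":81},{"tx":-1.5,"ty":32,"tz":0,"rx":0,"ry":0,"rz":0,"fingers":81},{"tx":-1.6,"ty":34,"tz":0,"rx":0,"ry":0,"rz":0,"fingers":81},{"tx":-1.6,"ty":35,"tz":0,"rx":0,"ry":0,"rz":0,"fingers":81}]'
python3 -m creep '[{"tx":0,"ty":1,"tz":0,"rx":0,"ry":0,"rz":0,"fingers":81},{"tx":0,"ty":1,"tz":0,"rx":0,"ry":0,"rz":0,"fingers":81}]'
python3 -m creep '[{"tx":0,"ty":1,"tz":0,"rx":0,"ry":0,"rz":0,"fingers":81},{"tx":0,"ty":1,"tz":0,"rx":0,"ry":0,"rz":0,"fingers":81}]'
```

```text
t: 9.32
ee_pos: [606.6, -107.0, 18.7]
orientation: [-1.231, 1.175, -1.175]
ft_force: [-0.1, -3.6, 1.4]
width: 59.7
t: 9.57
ee_pos: [606.6, -106.0, 18.7]
orientation: [-1.23, 1.175, -1.175]
ft_force: [0.1, -1.8, 1.6]
width: 59.8
t: 9.82
ee_pos: [606.5, -105.0, 18.6]
orientation: [-1.231, 1.175, -1.175]
ft_force: [0.1, -2.5, 0.4]
width: 59.9
```

```bash
python3 - <<'E'
from workcell import ctrl
from h import *
S=ctrl.get_image('side');crop(S,220,150,110,90,7,'s7.png')
T=ctrl.get_image('top');crop(T,215,165,115,75,6,'t7.png')
E
```

```text
(no output)
```

View pics/s7.png

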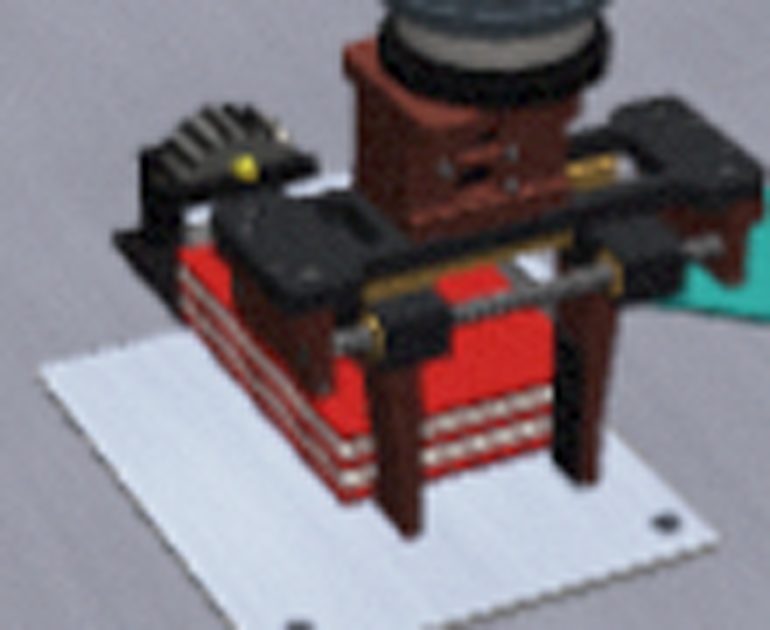

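View pics/t7.png

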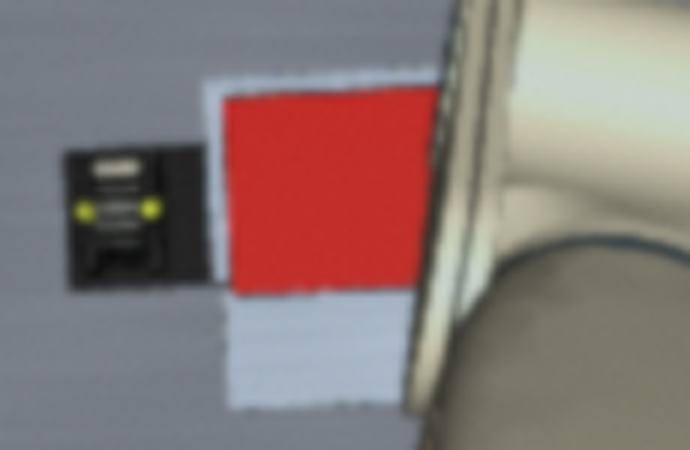

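Side and top views: the lids are aligned and almost on the left fence, with the red edge at (228,200) in the top crop. I'll continue until the force rises.

```bash
for i in 1 2 3 ; do :; done
python3 -m creep '[{"tx":0,"ty":1,"tz":0,"rx":0,"ry":0,"rz":0,"fingers":81},{"tx":0,"ty":1,"tz":0,"rx":0,"ry":0,"rz":0,"fingers":81}]'
python3 -m creep '[{"tx":0,"ty":1,"tz":0,"rx":0,"ry":0,"rz":0,"fingers":81},{"tx":0,"ty":1,"tz":0,"rx":0,"ry":0,"rz":0,"fingers":81}]'
```

```text
t: 10.18
ee_pos: [606.5, -104.0, 18.6]
orientation: [-1.231, 1.175, -1.175]
ft_force: [0.3, -2.5, 2.0]
width: 59.5
t: 10.42
ee_pos: [606.6, -103.4, 18.7]
orientation: [-1.231, 1.175, -1.175]
ft_force: [-0.2, -5.2, 1.0]
width: 59.8
```

```bash

python3 -m creep '[{"tx":0,"ty":1.5,"tz":0,"rx":0,"ry":0,"rz":0,"fingers":81},{"tx":0,"ty":1.5,"tz":0,"rx":0,"ry":0,"rz":0,"fingers":81}]'
python3 -m creep '[{"tx":0,"ty":1.5,"tz":0,"rx":0,"ry":0,"rz":0,"fingers":81},{"tx":0,"ty":1.5,"tz":0,"rx":0,"ry":0,"rz":0,"fingers":81}]'
```

```text
t: 10.68
ee_pos: [606.6, -103.3, 18.7]
orientation: [-1.233, 1.173, -1.176]
ft_force: [-1.3, -12.1, 0.4]
width: 59.9
t: 10.92
ee_pos: [606.6, -103.2, 18.7]
orientation: [-1.234, 1.172, -1.177]
ft_force: [-1.2, -20.7, -0.1]
width: 60.3
```

```bash

python3 -m creep '[{"tx":0.4,"ty":-8,"tz":0,"rx":0,"ry":0,"rz":0,"fingers":81},{"tx":1,"ty":-24,"tz":0,"rx":0,"ry":0,"rz":0,"fingers":81},{"tx":1,"ty":-24,"tz":50,"rx":0,"ry":0,"rz":0,"fingers":81},{"tx":-20,"ty":-24,"tz":80,"rx":0,"ry":0,"rz":0.18,"fingers":81},{"tx":-60,"ty":-10,"tz":80,"rx":0,"ry":0,"rz":0.36,"fingers":40},{"tx":-95,"ty":20,"tz":80,"rx":0,"ry":0,"rz":0.54,"fingers":0},{"tx":-95,"ty":50,"tz":80,"rx":0,"ry":0,"rz":0.72,"fingers":0},{"tx":-95,"ty":75,"tz":80,"rx":0,"ry":0,"rz":0.9,"fingers":0},{"tx":-95,"ty":75,"tz":80,"rx":0,"ry":0,"rz":1.08,"fingers":0},{"tx":-95,"ty":75,"tz":80,"rx":0,"ry":0,"rz":1.26,"fingers":0}]'
python3 -m creep '[{"tx":0,"ty":0,"tz":0,"rx":0,"ry":0,"rz":0.16,"fingers":0},{"tx":0,"ty":0,"tz":0,"rx":0,"ry":0,"rz":0.311,"fingers":0},{"tx":0,"ty":0,"tz":-40,"rx":0,"ry":0,"rz":0.311,"fingers":0},{"tx":0,"ty":0,"tz":-70,"rx":0,"ry":0,"rz":0.311,"fingers":0},{"tx":0,"ty":0,"tz":-79,"rx":0,"ry":0,"rz":0.311,"fingers":0},{"tx":0,"ty":0,"tz":-79,"rx":0,"ry":0,"rz":0.311,"fingers":0}]'
```

```text
t: 12.18
ee_pos: [511.5, -24.7, 98.7]
orientation: [-1.561, 0.203, -0.202]
ft_force: [-0.6, -0.4, 0.6]
width: 87.4
t: 12.92
ee_pos: [511.4, -25.1, 19.5]
orientation: [-1.57, -0.035, 0.037]
ft_force: [0.2, 0.4, -0.3]
width: 87.9
```

```bash
python3 - <<'E'
from workcell import ctrl
from h import *
S=ctrl.get_image('side');crop(S,220,150,110,90,7,'s8.png')
E
```

```text
(no output)
```

View pics/s8.png

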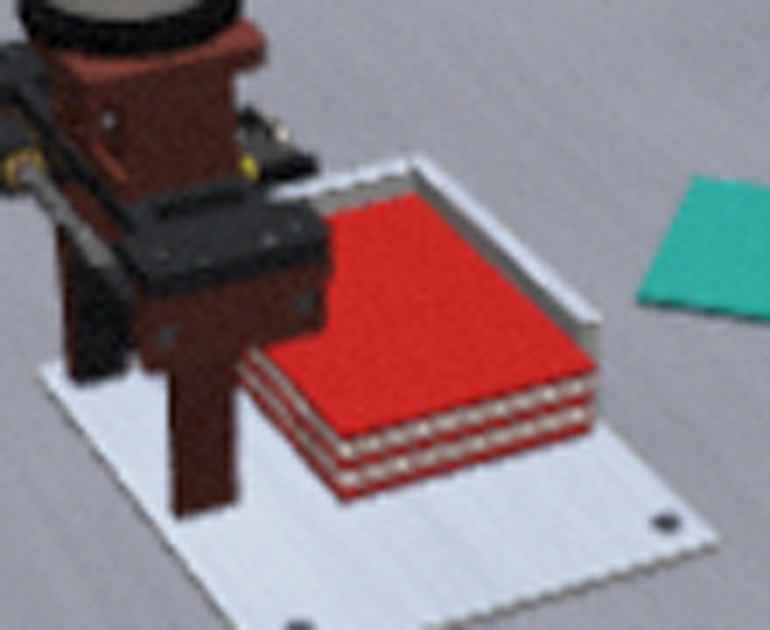

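```bash

python3 -m creep '[{"tx":8,"ty":0.4,"tz":0,"rx":0,"ry":0,"rz":0,"fingers":0},{"tx":15,"ty":0.7,"tz":0,"rx":0,"ry":0,"rz":0,"fingers":0},{"tx":21,"ty":1,"tz":0,"rx":0,"ry":0,"rz":0,"fingers":0},{"tx":25,"ty":1.1,"tz":0,"rx":0,"ry":0,"rz":0,"fingers":0},{"tx":27,"ty":1.2,"tz":0,"rx":0,"ry":0,"rz":0,"fingers":0},{"tx":28.5,"ty":1.3,"tz":0,"rx":0,"ry":0,"rz":0,"fingers":0},{"tx":29.5,"ty":1.3,"tz":0,"rx":0,"ry":0,"rz":0,"fingers":0}]'
python3 -m creep '[{"tx":1,"ty":0,"tz":0,"rx":0,"ry":0,"rz":0,"fingers":0},{"tx":1,"ty":0,"tz":0,"rx":0,"ry":0,"rz":0,"fingers":0}]'
python3 -m creep '[{"tx":1,"ty":0,"tz":0,"rx":0,"ry":0,"rz":0,"fingers":0},{"tx":1.5,"ty":0,"tz":0,"rx":0,"ry":0,"rz":0,"fingers":0}]'
```

```text
t: 13.85
ee_pos: [540.9, -23.7, 19.6]
orientation: [-1.57, -0.036, 0.037]
ft_force: [-0.3, -0.1, -0.3]
width: 87.8
t: 14.1
ee_pos: [541.4, -23.7, 19.5]
orientation: [-1.57, -0.035, 0.037]
ft_force: [-3.6, -0.4, 1.3]
width: 87.4
t: 14.35
ee_pos: [541.4, -23.7, 19.3]
orientation: [-1.57, -0.033, 0.04]
ft_force: [-7.9, -0.5, 4.4]
width: 87.7
```

```bash

python3 -m creep '[{"tx":1.5,"ty":0,"tz":0,"rx":0,"ry":0,"rz":0,"fingers":0},{"tx":1.5,"ty":0,"tz":0,"rx":0,"ry":0,"rz":0,"fingers":0}]'
python3 -m creep '[{"tx":-10,"ty":-0.4,"tz":0,"rx":0,"ry":0,"rz":0,"fingers":0},{"tx":-25,"ty":-1,"tz":0,"rx":0,"ry":0,"rz":0,"fingers":0},{"tx":-45,"ty":-2,"tz":0,"rx":0,"ry":0,"rz":0,"fingers":0},{"tx":-60,"ty":-2,"tz":40,"rx":0,"ry":0,"rz":0,"fingers":120},{"tx":-60,"ty":-2,"tz":100,"rx":0,"ry":0,"rz":0,"fingers":255},{"tx":-60,"ty":-2,"tz":130,"rx":0,"ry":0,"rz":0,"fingers":255}]'
python3 - <<'E'
from workcell import ctrl
from h import *
import pickle
S=ctrl.get_image('side');T=ctrl.get_image('top');pickle.dump((S,T),open('im1.pkl','wb'))
crop(S,220,150,110,90,7,'s9.png');crop(T,215,165,115,75,6,'t9.png')
E
```

```text
t: 14.6
ee_pos: [541.4, -23.7, 19.0]
orientation: [-1.57, -0.031, 0.043]
ft_force: [-10.3, -0.6, 5.0]
width: 87.8
t: 15.35
ee_pos: [485.6, -25.9, 152.3]
orientation: [-1.571, -0.039, 0.033]
ft_force: [-0.1, -1.1, 0.8]
width: 61.3
```

View pics/s9.png

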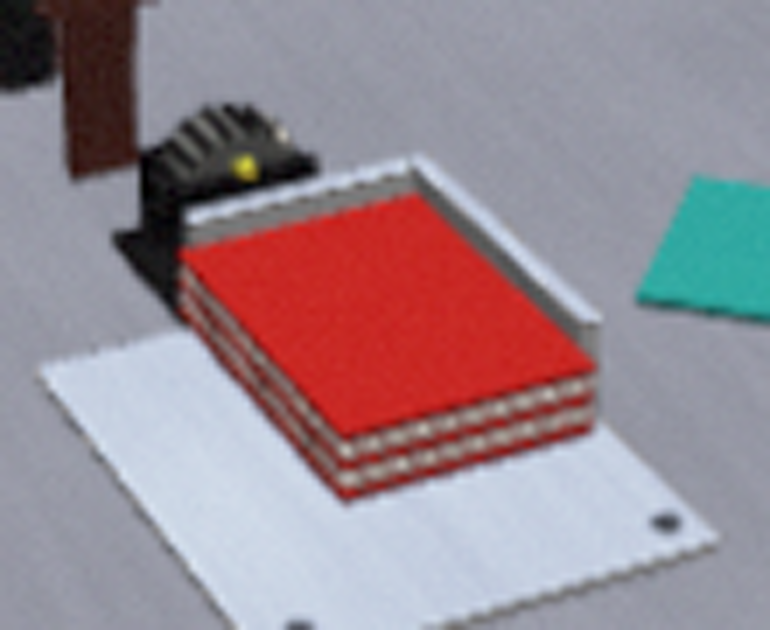

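View pics/t9.png

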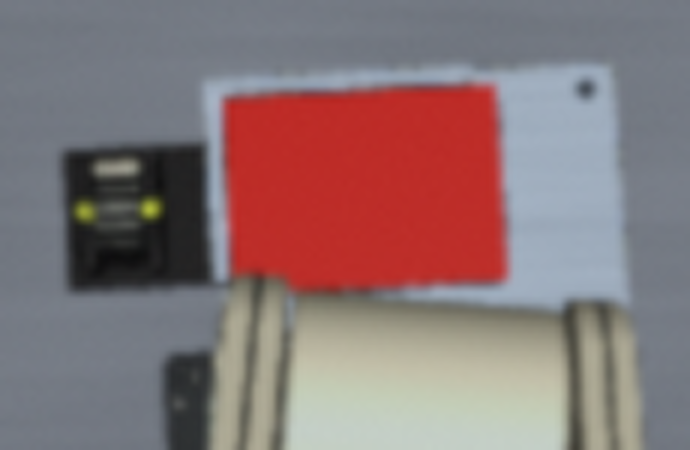

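```bash

python3 -m creep '[{"tx":40,"ty":45,"tz":0,"rx":0,"ry":0,"rz":0,"fingers":255},{"tx":80,"ty":90,"tz":0,"rx":0,"ry":0,"rz":0,"fingers":255},{"tx":114,"ty":127.5,"tz":0,"rx":0,"ry":0,"rz":0,"fingers":255},{"tx":114,"ty":127.5,"tz":-40,"rx":0,"ry":0,"rz":0,"fingers":255},{"tx":114,"ty":127.5,"tz":-65,"rx":0,"ry":0,"rz":0,"fingers":255},{"tx":114,"ty":127.5,"tz":-65,"rx":0,"ry":0,"rz":0,"fingers":255},{"tx":114,"ty":127.5,"tz":-65,"rx":0,"ry":0,"rz":0,"fingers":255}]'
python3 - <<'E'
from workcell import ctrl
from h import *
S=ctrl.get_image('side');crop(S,210,110,100,100,7,'s10.png');T=ctrl.get_image('top');crop(T,205,165,115,75,6,'t10.png')
o=ctrl.get_obs();print(o['ee_pos'],o['ft_force'])
E
```

```text
t: 16.32
ee_pos: [599.1, 101.6, 84.8]
orientation: [-1.57, -0.036, 0.036]
ft_force: [0.1, -0.4, 0.2]
width: 0.3
[599.75307049 101.68849714  85.71875913] [-0.76353674  0.50965179  0.31341519]
```

View pics/s10.png

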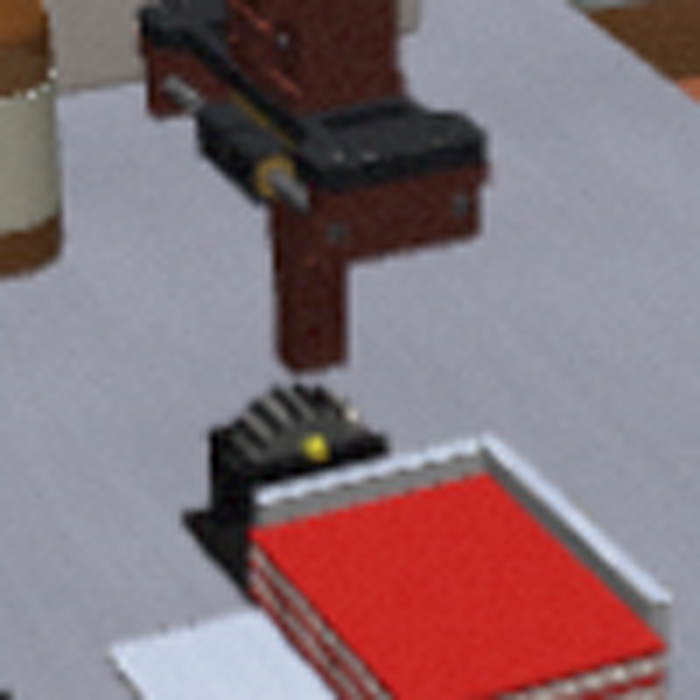

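View pics/t10.png

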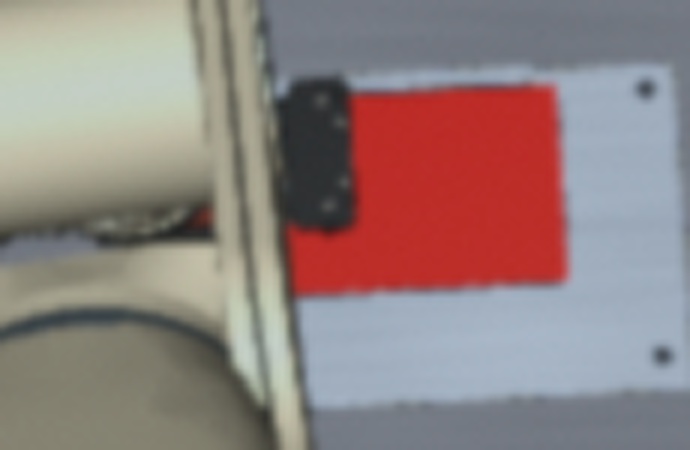

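The closed fingertip is above the wheel, at (310,365) in the side crop, and the stack is undisturbed. I'll lower until contact.

```bash

python3 -m creep '[{"tx":0,"ty":0,"tz":-6,"rx":0,"ry":0,"rz":0,"fingers":255},{"tx":0,"ty":0,"tz":-11,"rx":0,"ry":0,"rz":0,"fingers":255},{"tx":0,"ty":0,"tz":-11,"rx":0,"ry":0,"rz":0,"fingers":255}]'
python3 -m creep '[{"tx":0,"ty":0,"tz":-1,"rx":0,"ry":0,"rz":0,"fingers":255},{"tx":0,"ty":0,"tz":-1,"rx":0,"ry":0,"rz":0,"fingers":255}]'
python3 -m creep '[{"tx":0,"ty":0,"tz":-1,"rx":0,"ry":0,"rz":0,"fingers":255},{"tx":0,"ty":0,"tz":-1,"rx":0,"ry":0,"rz":0,"fingers":255}]'
```

```text
t: 16.8
ee_pos: [598.7, 101.7, 73.3]
orientation: [-1.571, -0.036, 0.037]
ft_force: [-0.1, 0.3, 0.4]
width: 0.2
t: 17.05
ee_pos: [599.1, 101.8, 72.8]
orientation: [-1.57, -0.036, 0.036]
ft_force: [-0.1, -0.6, 1.6]
width: 0.7
t: 17.3
ee_pos: [599.7, 101.8, 72.4]
orientation: [-1.57, -0.037, 0.035]
ft_force: [-0.3, -0.5, 5.4]
width: 0.4
```

```bash

python3 -m creep '[{"tx":-2,"ty":-0.1,"tz":0,"rx":0,"ry":0,"rz":0,"fingers":255},{"tx":-5,"ty":-0.2,"tz":0,"rx":0,"ry":0,"rz":0,"fingers":255},{"tx":-8,"ty":-0.4,"tz":0,"rx":0,"ry":0,"rz":0,"fingers":255},{"tx":-11,"ty":-0.5,"tz":0,"rx":0,"ry":0,"rz":0,"fingers":255},{"tx":-13,"ty":-0.6,"tz":0,"rx":0,"ry":0,"rz":0,"fingers":255},{"tx":-14,"ty":-0.6,"tz":0,"rx":0,"ry":0,"rz":0,"fingers":255}]'
python3 - <<'E'
from workcell import ctrl
from h import *
S=ctrl.get_image('side');crop(S,230,150,60,50,12,'s11.png')
E
```

```text
t: 18.05
ee_pos: [586.3, 101.2, 72.6]
orientation: [-1.57, -0.039, 0.034]
ft_force: [1.5, -1.3, 6.2]
width: 0.3
```

View pics/s11.png

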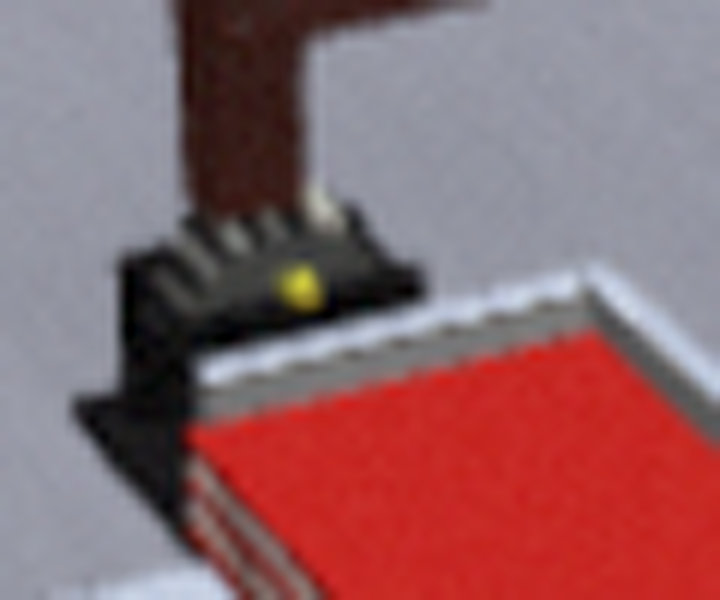

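```bash

python3 -m creep '[{"tx":0,"ty":0,"tz":8,"rx":0,"ry":0,"rz":0,"fingers":255},{"tx":7,"ty":0.3,"tz":25,"rx":0,"ry":0,"rz":0,"fingers":255},{"tx":14,"ty":0.6,"tz":25,"rx":0,"ry":0,"rz":0,"fingers":255},{"tx":14,"ty":0.6,"tz":25,"rx":0,"ry":0,"rz":0,"fingers":255}]'
python3 - <<'E'
from workcell import ctrl
from h import *
import pickle
S=ctrl.get_image('side');crop(S,230,150,60,50,12,'s12.png');pickle.dump(S,open('s12.pkl','wb'))
S0,T0=pickle.load(open('im0.pkl','rb'))
th=.046;R=np.array([[np.cos(th),-np.sin(th)],[np.sin(th),np.cos(th)]])
def W(p): return np.r_[R@np.array(p[:2],float)+[602,-23],p[2]]
# yellow mark right cheek
def cen(im,lo,hi,box):
    x,y,w,h=box;hs=cv2.cvtColor(im['pixels'],cv2.COLOR_BGR2HSV)[y:y+h,x:x+w];m=cv2.inRange(hs,lo,hi);v,u=np.nonzero(m);return len(u),u.mean()+x,v.mean()+y
print('yellow S',cen(S0,(20,100,80),(40,255,255),(230,150,60,50)),'proj y=110,113 z=51',proj(S,[W((-5,110,51)),W((-5,113,51))]).round(1).tolist())
for nm,im in(('S',S),('S0',S0),('T0',T0)):
    print(nm)
    for a in np.arange(-1,.25,.1):
        print(round(a,2),proj(im,[W((-5-28.5*np.sin(a),y,36+28.5*np.cos(a))) for y in(113,124,135)]).round(1).tolist())
E
```

```text
t: 18.6
ee_pos: [599.2, 101.7, 96.3]
orientation: [-1.57, -0.036, 0.036]
ft_force: [-0.8, 0.7, -1.3]
width: 0.5
yellow S (11, np.float64(254.54545454545456), np.float64(173.36363636363637)) proj y=110,113 z=51 [[253.4, 172.9], [252.9, 172.4]]
S
-1.0 [[261.0, 170.4], [259.3, 168.7], [257.6, 167.0]]
-0.9 [[260.4, 169.8], [258.7, 168.1], [257.0, 166.4]]
-0.8 [[259.8, 169.2], [258.1, 167.5], [256.4, 165.9]]
-0.7 [[259.1, 168.8], [257.4, 167.1], [255.7, 165.4]]
-0.6 [[258.3, 168.4], [256.6, 166.7], [254.9, 165.0]]
-0.5 [[257.5, 168.1], [255.8, 166.4], [254.1, 164.7]]
-0.4 [[256.6, 167.9], [254.9, 166.2], [253.2, 164.5]]
-0.3 [[255.7, 167.8], [254.0, 166.1], [252.3, 164.4]]
-0.2 [[254.7, 167.8], [253.1, 166.1], [251.4, 164.4]]
-0.1 [[253.8, 167.8], [252.1, 166.1], [250.5, 164.5]]
-0.0 [[252.8, 168.0], [251.1, 166.3], [249.5, 164.7]]
0.1 [[251.8, 168.3], [250.2, 166.6], [248.5, 164.9]]
0.2 [[250.9, 168.7], [249.2, 167.0], [247.6, 165.3]]
S0
-1.0 [[261.0, 170.4], [259.3, 168.7], [257.6, 167.0]]
-0.9 [[260.4, 169.8], [258.7, 168.1], [257.0, 166.4]]
-0.8 [[259.8, 169.2], [258.1, 167.5], [256.4
[... 550 characters left out ...]

-1.0 [[238.3, 191.7], [234.7, 191.9], [231.0, 192.1]]
-0.9 [[238.3, 192.2], [234.6, 192.4], [231.0, 192.5]]
-0.8 [[238.2, 192.7], [234.6, 192.9], [230.9, 193.1]]
-0.7 [[238.2, 193.3], [234.6, 193.5], [230.9, 193.7]]
-0.6 [[238.2, 194.0], [234.5, 194.2], [230.9, 194.4]]
-0.5 [[238.2, 194.8], [234.5, 195.0], [230.9, 195.1]]
-0.4 [[238.2, 195.6], [234.5, 195.8], [230.9, 196.0]]
-0.3 [[238.2, 196.5], [234.5, 196.6], [230.9, 196.8]]
-0.2 [[238.2, 197.4], [234.6, 197.5], [230.9, 197.7]]
-0.1 [[238.3, 198.3], [234.6, 198.5], [230.9, 198.6]]
-0.0 [[238.3, 199.2], [234.6, 199.4], [230.9, 199.6]]
0.1 [[238.4, 200.2], [234.7, 200.4], [231.0, 200.6]]
0.2 [[238.4, 201.1], [234.7, 201.3], [231.0, 201.5]]
```

View pics/s12.png

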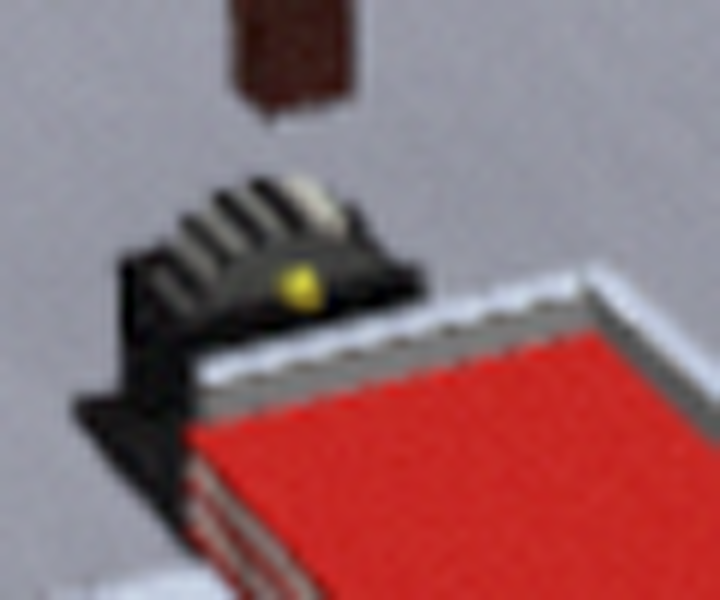

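```bash

python3 -m creep '[{"tx":0,"ty":0,"tz":-15,"rx":0,"ry":0,"rz":0,"fingers":255},{"tx":0,"ty":0,"tz":-22,"rx":0,"ry":0,"rz":0,"fingers":255},{"tx":0,"ty":0,"tz":-24,"rx":0,"ry":0,"rz":0,"fingers":255},{"tx":0,"ty":0,"tz":-25,"rx":0,"ry":0,"rz":0,"fingers":255},{"tx":-2,"ty":-0.1,"tz":-25,"rx":0,"ry":0,"rz":0,"fingers":255},{"tx":-5,"ty":-0.2,"tz":-25,"rx":0,"ry":0,"rz":0,"fingers":255},{"tx":-8,"ty":-0.4,"tz":-25,"rx":0,"ry":0,"rz":0,"fingers":255},{"tx":-9.5,"ty":-0.4,"tz":-25,"rx":0,"ry":0,"rz":0,"fingers":255},{"tx":-10.5,"ty":-0.5,"tz":-25,"rx":0,"ry":0,"rz":0,"fingers":255},{"tx":-10.5,"ty":-0.5,"tz":-25,"rx":0,"ry":0,"rz":0,"fingers":255}]'
python3 -m creep '[{"tx":0,"ty":0,"tz":8,"rx":0,"ry":0,"rz":0,"fingers":255},{"tx":-40,"ty":0,"tz":60,"rx":0,"ry":0,"rz":0,"fingers":255},{"tx":-95,"ty":0,"tz":75,"rx":0,"ry":0,"rz":0,"fingers":255},{"tx":-150,"ty":0,"tz":75,"rx":0,"ry":0,"rz":0,"fingers":255},{"tx":-150,"ty":0,"tz":75,"rx":0,"ry":0,"rz":0,"fingers":255}]'
python3 - <<'E'
from workcell import ctrl
from h import *
import pickle
S=ctrl.get_image('side');T=ctrl.get_image('top');pickle.dump((S,T),open('im2.pkl','wb'))
crop(S,230,150,60,50,12,'s13.png');crop(T,215,180,60,45,12,'t13.png')
E
```

```text
t: 19.9
ee_pos: [589.9, 101.3, 72.4]
orientation: [-1.57, -0.039, 0.034]
ft_force: [0.7, -1.1, 9.3]
width: 0.3
t: 20.52
ee_pos: [433.7, 100.8, 146.2]
orientation: [-1.571, -0.033, 0.041]
ft_force: [0.5, 0.3, 0.1]
width: 0.5
```

View pics/s13.png

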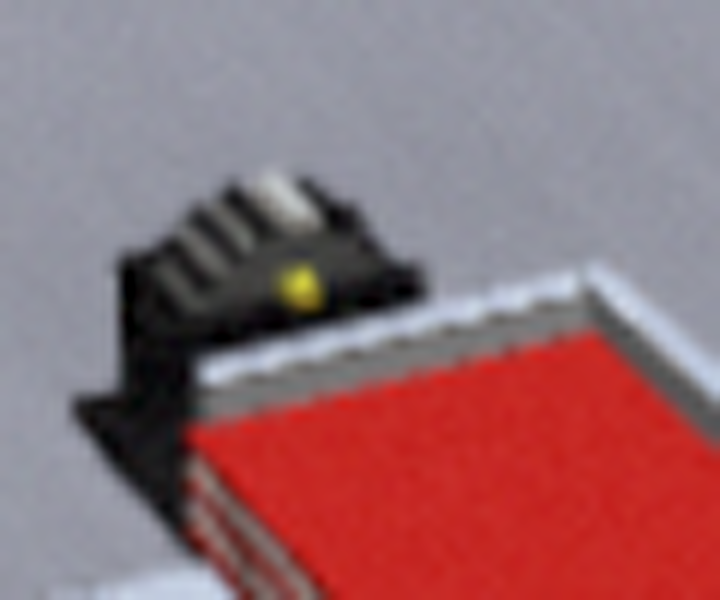

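View pics/t13.png

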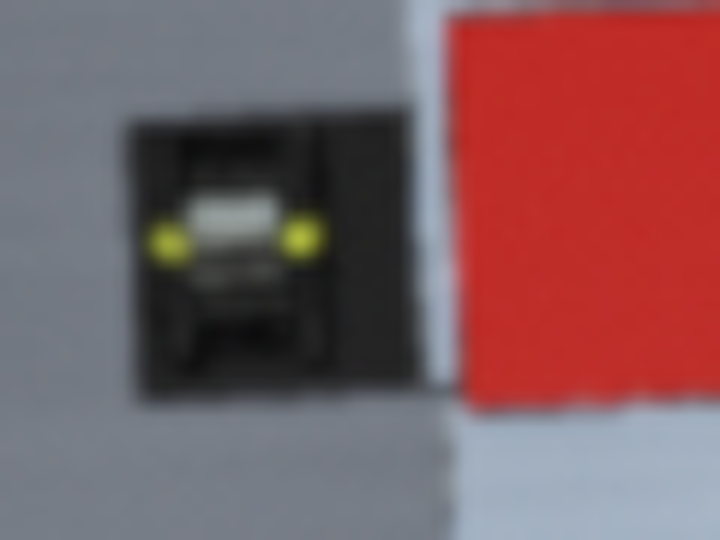

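```bash
python3 - <<'E'
from h import *
import pickle
S,T=pickle.load(open('im2.pkl','rb'))
hs=cv2.cvtColor(T['pixels'],cv2.COLOR_BGR2HSV).astype(int);g=T['pixels'][190:215,225:245].min(2).astype(float)
print(g[2:16,4:16].astype(int))
for z in(51,64.5,62): print(z,proj(T,[[591.5,101,z]]))
w=np.clip(g[2:14,6:14]-45,0,None);r=np.arange(192,204)
print('white row',(w.sum(1)*r).sum()/w.sum(), )
y=T['pixels'].astype(float);yl=np.clip(np.minimum(y[...,1],y[...,2])-y[...,0]-25,0,None)[192:208,222:248];c=np.arange(222,248);print('yellow row',(yl.sum(1)*np.arange(192,208)).sum()/yl.sum())
for s in(slice(0,13),slice(13,26)):
  q=yl[:,s];print((q.sum(1)*np.arange(192,208)).sum()/q.sum(),(q.sum(0)*c[s]).sum()/q.sum())
E
```

```text
[[ 26  15  14  17  16  16  16  17  19  25  31  29]
 [ 27  19  22  24  22  25  26  25  26  28  31  29]
 [ 29  23  32  33  30  34  37  36  37  34  34  28]
 [ 28  27  39  43  43  45  47  51  48  36  34  28]
 [ 34  48  77  89  89  91  94 100  90  53  34  30]
 [ 41  74 119 135 138 137 140 141 125  73  37  29]
 [ 48  85 131 144 147 147 146 142 126  75  46  43]
 [ 56  76 112 124 126 124 120 113  99  68  61  56]
 [ 60  66  83  91  90  81  77  75  68  56  57  52]
 [ 47  48  56  60  57  53  53  57  55  44  38  36]
 [ 35  42  57  62  59  57  58  65  62  49  32  31]
 [ 32  39  54  60  57  49  47  49  47  39  30  29]
 [ 31  31  35  40  39  35  34  33  34  32  27  30]
 [ 32  33  29  35  37  36  36  34  34  35  29  30]]
51 [[234.89293758 199.75547892]]
64.5 [[234.49673347 199.34801399]]
62 [[234.57087308 199.42426214]]
white row 198.2314814814815
yellow row 199.54808806488992
199.8709677419355 228.69354838709677
199.30346232179227 239.66191446028515
```

```bash

python3 -m creep '[{"tx":55,"ty":0,"tz":0,"rx":0,"ry":0,"rz":0,"fingers":255},{"tx":110,"ty":0.3,"tz":0,"rx":0,"ry":0,"rz":0,"fingers":255},{"tx":155,"ty":0.3,"tz":-20,"rx":0,"ry":0,"rz":0,"fingers":255},{"tx":155,"ty":0.3,"tz":-55,"rx":0,"ry":0,"rz":0,"fingers":255},{"tx":155,"ty":0.3,"tz":-68,"rx":0,"ry":0,"rz":0,"fingers":255},{"tx":155,"ty":0.3,"tz":-72,"rx":0,"ry":0,"rz":0,"fingers":255},{"tx":155,"ty":0.3,"tz":-74,"rx":0,"ry":0,"rz":0,"fingers":255},{"tx":155,"ty":0.3,"tz":-75,"rx":0,"ry":0,"rz":0,"fingers":255},{"tx":155,"ty":0.3,"tz":-75,"rx":0,"ry":0,"rz":0,"fingers":255}]'
python3 -m creep '[{"tx":-1.5,"ty":-0.1,"tz":0,"rx":0,"ry":0,"rz":0,"fingers":255},{"tx":-3,"ty":-0.1,"tz":0,"rx":0,"ry":0,"rz":0,"fingers":255},{"tx":-4.5,"ty":-0.2,"tz":0,"rx":0,"ry":0,"rz":0,"fingers":255},{"tx":-5.3,"ty":-0.2,"tz":0,"rx":0,"ry":0,"rz":0,"fingers":255},{"tx":-5.3,"ty":-0.2,"tz":0,"rx":0,"ry":0,"rz":0,"fingers":255}]'
python3 -m creep '[{"tx":0,"ty":0,"tz":8,"rx":0,"ry":0,"rz":0,"fingers":255},{"tx":-40,"ty":0,"tz":60,"rx":0,"ry":0,"rz":0,"fingers":255},{"tx":-95,"ty":0,"tz":75,"rx":0,"ry":0,"rz":0,"fingers":255},{"tx":-150,"ty":0,"tz":75,"rx":0,"ry":0,"rz":0,"fingers":255},{"tx":-150,"ty":0,"tz":75,"rx":0,"ry":0,"rz":0,"fingers":255}]'
python3 - <<'E'
from workcell import ctrl
from h import *
import pickle
S=ctrl.get_image('side');T=ctrl.get_image('top');pickle.dump((S,T),open('im3.pkl','wb'))
crop(S,230,150,60,50,12,'s14.png');crop(T,215,180,60,45,12,'t14.png')
print(T['pixels'][190:206,229:241].min(2))
E
```

```text
t: 21.75
ee_pos: [594.1, 101.7, 72.7]
orientation: [-1.57, -0.038, 0.035]
ft_force: [-0.2, -0.0, 1.2]
width: 0.7
t: 22.38
ee_pos: [589.1, 101.5, 72.7]
orientation: [-1.57, -0.038, 0.035]
ft_force: [0.2, -0.4, 6.8]
width: 0.2
t: 23.0
ee_pos: [433.3, 100.8, 146.5]
orientation: [-1.571, -0.033, 0.04]
ft_force: [0.4, 1.1, 0.6]
width: 0.5
[[ 52  51  50  49  47  44  41  40  39  39  43  43]
 [ 28  23  25  27  23  21  24  21  21  26  34  33]
 [ 25  14  15  17  17  17  16  15  20  27  31  30]
 [ 26  16  16  20  22  23  20  20  25  30  30  26]
 [ 29  23  33  36  37  38  37  37  35  30  32  30]
 [ 30  30  45  49  51  52  52  51  47  33  32  28]
 [ 30  27  33  36  39  42  42  42  39  31  32  29]
 [ 32  41  60  66  68  71  75  75  67  44  34  32]
 [ 46  73 112 121 120 123 126 126 113  71  47  43]
 [ 60  96 141 149 150 150 150 147 134  86  63  56]
 [ 64  93 138 144 145 144 141 139 126  80  59  52]
 [ 50  67 101 110 110 108 105 103  93  58  38  36]
 [ 35  40  53  57  59  56  52  52  47  36  29  29]
 [ 31  30  37  49  52  51  49  48  43  34  28  29]
 [ 31  33  47  61  65  66  65  61  50  35  27  31]
 [ 32  35  31  34  37  38  38  36  31  25  24  31]]
```

View pics/s14.png

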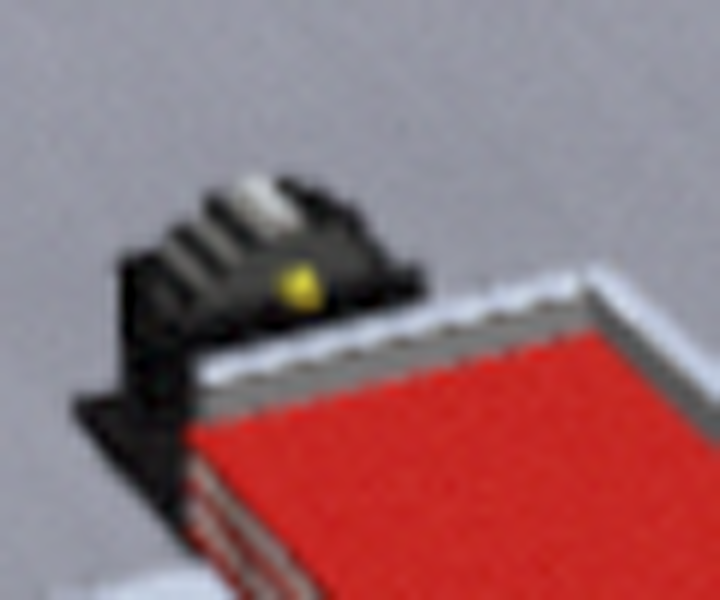

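View pics/t14.png

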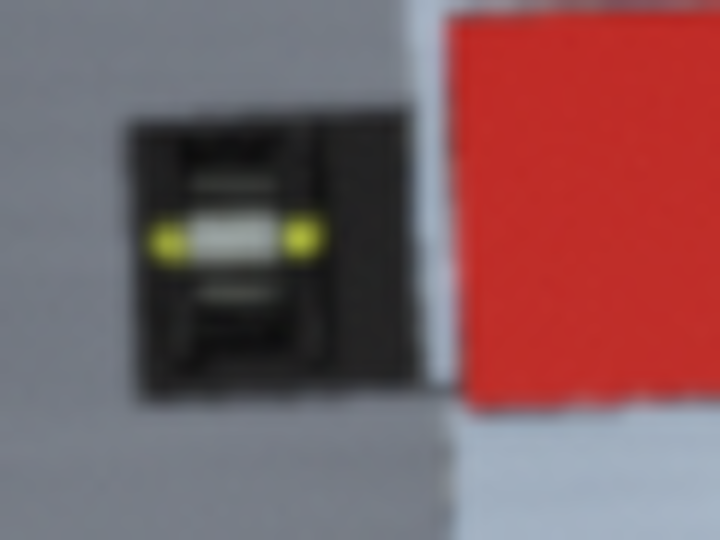

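The white ridge (row about 199.2) now sits between the yellow marks (row about 199.5, with 0.4 px parallax expected), so the angle is about 0. Last, the stack and the bystanders.

```bash
python3 -m creep '[{"tx":0,"ty":0,"tz":0,"rx":0,"ry":0,"rz":0,"fingers":255},{"tx":0,"ty":0,"tz":0,"rx":0,"ry":0,"rz":0,"fingers":255}]'; python3 - <<'E'
from workcell import ctrl
from h import *
import pickle
S,T=pickle.load(open('im3.pkl','rb'))
crop(S,220,150,110,90,7,'s15.png');cv2.imwrite('pics/t15.png',T['pixels'])
hs=cv2.cvtColor(T['pixels'],cv2.COLOR_BGR2HSV);m=cv2.inRange(hs,(0,150,100),(8,255,255));m[:, :245]=0;m[:,330:]=0;m[:170]=0;m[235:]=0
p=np.argwhere(m)[:,::-1].astype(np.float32);P=toplane(T,cv2.boxPoints(cv2.minAreaRect(p)),44)[:,:2];print(P.round(1),P.mean(0),np.linalg.norm(P-np.roll(P,1,0),axis=1))
print(np.arctan2(*(P-np.roll(P,1,0)).T[::-1]))
E
```

```text
t: 23.35
ee_pos: [439.3, 101.4, 146.6]
orientation: [-1.57, -0.036, 0.036]
ft_force: [0.2, -0.9, 0.2]
width: 0.5
[[648.5  49.3]
 [654.8 -86.3]
 [557.8 -89.9]
 [551.5  44.5]] [603.15285128 -20.60500416] [ 97.12521547 135.72464499  97.14786628 134.46314635]
[ 0.04972481 -1.52419318 -3.1048541   1.61726265]
```

View pics/s15.png

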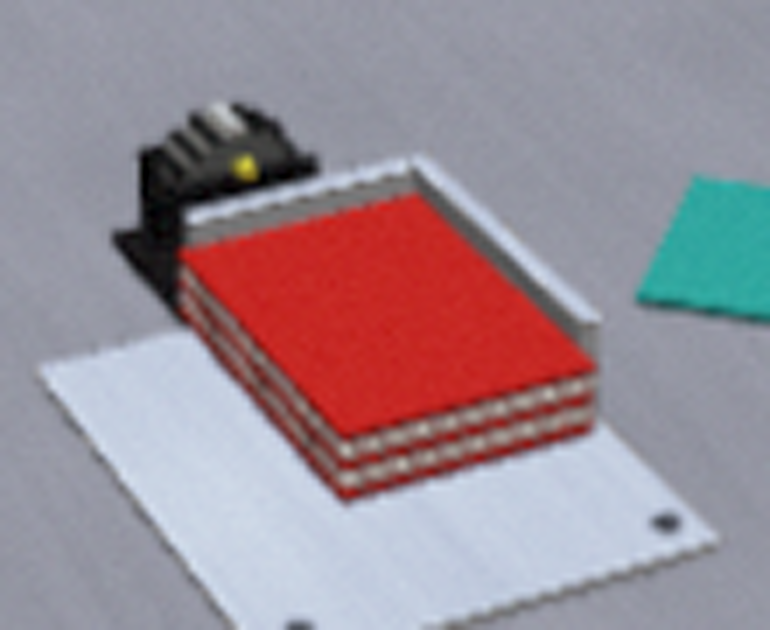

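View pics/t15.png

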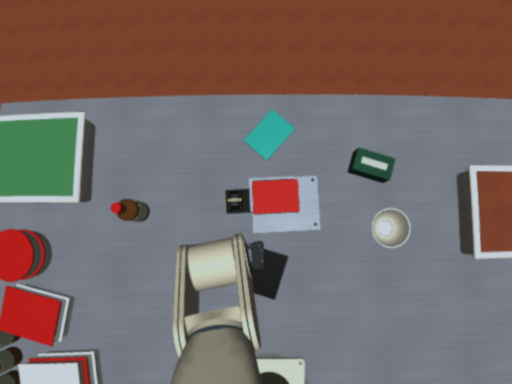

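The stack's edges are straight and its centre (603.2,-20.6) is within 0.7 mm of the holder origin from the top camera (602.9,-21.2). The bowl, bottle, carton and look-alikes haven't moved in the picture, and the gripper is clear. Handing in.

```bash
python3 -c "
from workcell import ctrl
print(ctrl.close_job())"
```

```text
the job is handed in; nothing more can be done
None
```

The lids are squared in the corner holder, still in their original order, and the thumbwheel's white ridge stands between the yellow marks. I handed the job in at about 23.4 s of the 48 s allowed.

**What I did:**
- **Lids:** I pushed the stack toward the far fence with both open fingers, then toward the left fence, then toward the far fence again. Each push ended at a hard stop, with at most about 21 N on the wrist.
- **Wheel:** I rolled it in three press-and-drag strokes, with 5–9 N of downward force at the readings.

**Last checks:**
- **Position:** The stack's centre is within 0.7 mm of the holder origin, both measured in the top camera, and its turn of about 0.046–0.05 rad matches the holder's 0.045. The second push toward the far fence stopped within 0.1 mm of where the first one predicted.
- **Edges:** The side view shows all five edges in line, alternating red and white as before.
- **Wheel angle:** The ridge is within about 0.1 px of its expected row, so the angle is about 0, good to a few hundredths of a radian.
- **Bystanders:** The bowl, bottle, carton and the black and turquoise look-alikes have not moved in the pictures.

**Disagreements:**
- The two cameras differed by about 4 mm on the holder's y position, so I relied on contact forces to judge flushness.
- The colour mask measured the top lid as about 97 × 135 mm instead of 100 × 140 mm, which I put down to edge pixels lost in the mask.

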